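# Start up the wax-joining spot

### The arm

A 6-joint arm with a two-finger parallel gripper is mounted at the origin on the work surface. World frame = base frame: x ahead of the robot, y to its left, z up, the work surface at z = 0. Lengths are in m, angles in rad, forces in N, time in s.
With the tool pointing down it reaches from about 0.275 to 0.725 m from the base axis. Payload 5.6 kg.
Tool frame: the origin (TCP) lies midway between the tips of the shut fingers; the grasp point (between the pads) lies 19 mm behind it; z points along the fingers, y is the line along which they close (so a half turn about z gives the same grasp; the last joint's range is limited). The gripper opens to 85 mm and grips with 20 to 120 N. Pads are 22 mm wide; open, the fingers measure 114 mm over their backs; the gripper's body (76 mm by 85 mm) begins 54 mm behind the grasp point. The pads swing forward as they close: fully open they stand 13 mm farther back than shut.
Start: joints at [1.624, 0.255, 0.108, 0, -1.424, -0.285], TCP at [0.126, 0.535, 0.231] pointing down, gripper open.
Joint ranges: [-2.95, 2.95], [-1.21, 1.97], [-1.09, 1.5], [-2.87, 1.71], [-2.94, -0.07], [-3.05, 3.05]. Speed limits (rad/s): [2.57, 2.57, 3.14, 3.14, 3.14, 3.14].

### API

Orientations are given as a unit quaternion [w, x, y, z].
In Python, from station import sensors, get_image, camera_params, hand_in gives the robot as it stands. The module is installed in compiled form; this text tells all that it offers.
- The arm moves only by the tool servo_tool, never from a script. Its argument "motion" is one flat list of numbers, 5 for each row, row after row: the opening, from 0 (shut) to 1 (fully open), then the shift along the tool's x, y, z scaled (see below), then the turn about the tool's z scaled (see below). A call has 1 to 10 rows; each row is the pose to reach, as a shift and turn from the pose commanded when the call began, along the tool's axes at that moment, turning the shorter way round; what a row does not reach only later rows make up. The controller multiplies each number of a shift by 0.1 m and each number of a turn by 2 pi rad. A row lasts 1/12 s, in which the tool goes at most 41.7 mm and 7.16 degrees, less where a joint would pass 70% of its speed; a pose out of reach is approached as far as the arm can. A call with a number of a shift or a turn outside -1 to 1 is refused whole. A call with a gripper value outside its range is refused whole. The fingers move at their own pace and stop on an object; "newtons" is the grip in N (left out, the last holds). Time passes only in rows, so rows that repeat a pose let the fingers close. It gives the time, the measured TCP pose, the force, the opening and the grip force at its end, in the units of the state.
- sensors.read_state(): the state, without advancing time (a new reading comes with each control period).
- get_image(name): name is "side" or "top" or "wrist"; returns (picture, depth): 384x512x3 uint8, red, green, blue; 384x512 float32, m along the optical axis (not along the pixel's ray), 0 where there is no reading.
- camera_params(name): a dict with "mtx" (3x3 intrinsics, pixels), "rvec" (rotation vector, rad) and "tvec" (3), from world to camera coordinates, as OpenCV has them. Camera axes: x right, y down, z forward; pixel columns grow to the right and rows downward; lengths in m; the calibration is good to about 2 mm. A picture is of the moment at which its call begins: read the wrist's pose just before it. camera_params takes no time and is no camera call; for the wrist camera it gives the pose at the moment of the call.
- hand_in(): hands the job in; it is judged then, once.
The state is a dict: "t": time; "qpos": joint angles; "qd": joint speeds; "effort": joint torques, N m; "eef_pos": TCP position; "orientation": TCP orientation; "ft_force": force on the tool from outside, world axes, zero at the start; "ft_torque": the same for the moment, N m; "gripper_width": opening from 0.0 (shut) to 1.0 (fully open); "gripper_force": force on a finger pad.
Only numpy, scipy, OpenCV 4.12 (cv2) and the standard library are available. Lean on these libraries where they do the work, as an engineer would, in place of code of your own. Each camera call takes 0.05 s, during which the arm holds its last target. There are 200 camera calls.

### The job

Get this wax-joining spot running, fume extraction before heat: first tap the red rocker switch on top of the fume extractor on, then tap the red rocker switch of the grey wax-pen station on, and then tap the station's green key to choose the green-wax preset. A rocker goes on when its raised end, the one with the white bar at the machine's front, is pressed fully down. Tap lightly with the fingertips, do not press the yellow or blue key, and do not pick up, shift or tip the machines or anything else on the bench.

Things in the scene. Friction and masses are not known exactly. Their poses are not given: they have to be found in the camera images.
- extractor: Bench fume extractor, loose (1.9 kg), 230 mm wide (y), about 200 mm high: black dished hood with wire guard at the front (-x; x -95 to -20 mm, top at about 200 mm), dark blue fan housing behind (x -20 to 80 mm, flat top at z 175 mm), black tube handle folded back behind (to x 123 mm, z 165 mm). Origin: centre of the underside; z up.
- extractor_switch (a joint): Red two-facet rocker switch on the flat top of the extractor's housing, 34 mm long (along the extractor's x) by 24 mm wide, hinge across y at 45, 0, 181.5 mm in the extractor's frame. 0 = off (front end raised about 7 mm), 0.40 rad = on (that end level with the panel), counted on above 0.28. Light friction only (about 2 N at the end); stays where it is left.
- extractor_switch_on_end (a point): The spot to tap: on the surface of the raised half of the extractor's rocker, 11 mm from its hinge towards the front (-x of the extractor). It moves with the rocker: 185.8 mm above the bench when off, 181.5 mm when on.
- console: Wax-pen station, loose (1.6 kg): grey console 160 mm deep (x), 210 wide (y); dark panel sloping 0.20 rad down to the front (-x), 50 mm high at the front, 82 at the rear. Along its front, from +y to -y: yellow, green, blue key, red rocker; behind them a display and a 14 mm high knob; at the rear edge a parked pen, up to 100 mm above the bench. Origin: centre of the underside; z up.
- console_switch (a joint): Red two-facet rocker switch at the front right (-y) of the console's panel, 34 mm long (up the slope) by 24 mm wide, hinge across y standing 6.5 mm above the panel, 70 mm to the -y side of the console's middle. 0 = off (front end raised about 7 mm), 0.40 rad = on (that end level with the panel), counted on above 0.28. Light friction only (about 2 N at the end); stays where it is left.
- console_switch_on_end (a point): The spot to tap: on the surface of the raised half of the console's rocker, 11 mm from its hinge towards the front. It moves with the rocker: about 66.6 mm above the bench when off, 62.2 mm when on.
- key_green (a joint): Green square spring key, second from the left (+y), 20 by 20 mm, its top 9 mm above the panel. 0 when released, 0.005 m fully down, pushed square to the panel (0.20 rad off vertical; straight down also works); counts as pressed from 0.003 m. About 1 N starts it and 5 N takes it fully down; it springs back.
- key_green_top (a point): Centre of the green key's top, the spot to tap, 67 mm above the bench when released.
- key_yellow (a joint): Yellow spring key like the green one, 40 mm to its left (+y). Not to be pressed.
- key_blue (a joint): Blue spring key like the green one, 40 mm to its right (-y). Not to be pressed.
- key_yellow_top (a point): Centre of the yellow key's top.
- key_blue_top (a point): Centre of the blue key's top.
- bare_stand: Empty sprue stand: black rubber dish 100 mm across and 18 mm high with a brown upright post 12 mm thick, 185 mm high in all. Origin: centre of the underside. Leave it alone.
- tree_stand: Sprue stand with a finished green wax tree: the same dish and post, 203 mm high in all, the tree about 70 mm across. Origin: centre of the underside. Leave it alone.
- wax_tray: Dark blue tray with small green wax parts, 170 (x) by 110 mm, 26 mm high. Origin: centre of the underside. Leave it alone.
- carver: Steel wax carver lying on the bench, 155 mm long along its x, 9 mm thick. Origin: on the bench, 65 mm from its handle end. Leave it alone.

How it is judged:
By the outcome, as a careful person would: the job done as asked, in the order asked, and still so for the second after the job is handed in, with the robot touching nothing.
It also fails if it takes over 51 s, if anything falls off the work surface, if the arm or the gripper's body presses on something with over 40 N, if the wrist force passes 120 N, or if a joint passes its speed limit or range.

## Working session

There is one attempt and no reset: what is moved stays moved. The work goes in short steps, Python scripts to look and compute and a tool call to move; the robot and the scene stay as the last step left them, time stands still between calls to the robot, and variables do not carry over. Pictures are saved under pics/ and viewed, at most 10 in all, crops included, and the job is handed in when it is done.

Besides the shell and the picture viewer there is one more tool, called by a JSON object that holds its "api" and its "payload", one argument or row to a line. servo_tool: Moves the arm, as the interface text tells. Its arguments: {"type":"object","properties":{"motion":{"type":"array"},"newtons":{"type":"number"}},"required":["motion"]}

```bash
mkdir -p pics; cat > h.py <<'E'
import numpy as np, cv2
from station import *
def grab(n):
    p=camera_params(n); im,d=get_image(n); np.savez(n+'.npz',im=im,d=d,mtx=p['mtx'],rvec=p['rvec'],tvec=p['tvec']); return im
def load(n):
    z=np.load(n+'.npz'); d=z['d']; K=z['mtx']; R=cv2.Rodrigues(z['rvec'])[0]
    v,u=np.mgrid[:384,:512]; P=np.stack([(u-K[0,2])/K[0,0]*d,(v-K[1,2])/K[1,1]*d,d],-1)
    return z['im'],(P-z['tvec'].ravel())@R, d
E
python3 - <<'E'
from h import *
s=sensors.read_state(); print({k:np.round(s[k],3) for k in s})
for n in('top','side'):
    im=grab(n); cv2.imwrite(f'pics/{n}1.png',cv2.resize(im[...,::-1],(800,600),interpolation=cv2.INTER_CUBIC))
E
```

```text
{'t': np.float64(0.0), 'qpos': array([ 1.624,  0.256,  0.107, -0.   , -1.424, -0.285]), 'qd': array([ 0.001,  0.001,  0.   ,  0.   , -0.001, -0.001]), 'effort': array([ 1.0000e-03, -3.8663e+01,  2.3794e+01,  5.3650e+00, -6.0000e-03,
       -0.0000e+00]), 'eef_pos': array([0.126, 0.535, 0.23 ]), 'orientation': array([ 0.001,  0.993, -0.116, -0.   ]), 'ft_force': array([ 0.682, -0.423, -0.638]), 'ft_torque': array([-0.011,  0.066,  0.006]), 'gripper_force': np.float64(0.0), 'gripper_width': np.float64(1.0)}
```

View pics/top1.png

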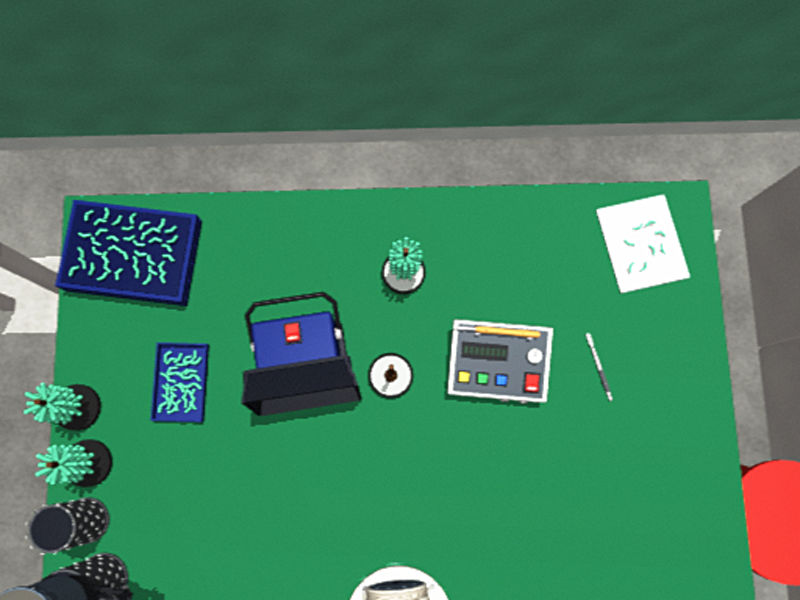

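View pics/side1.png

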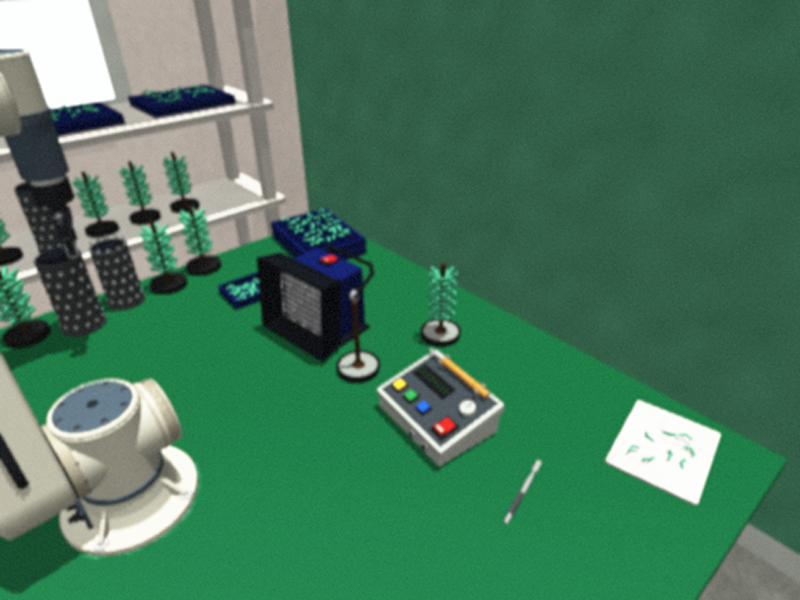

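The top view (800x600) shows the extractor rocker at (292,332), console rocker at (532,382), and keys yellow (464,377), green (482,379) and blue (501,380). The bare stand is at (390,375), between the two machines. Next I measure the coloured blobs.

```bash
cat >> h.py <<'E'
def blob(im,P,d,name,box):
    h,s,v=[c.astype(int) for c in cv2.split(cv2.cvtColor(im,cv2.COLOR_RGB2HSV))]
    m={'red':((h<8)|(h>172)),'green':(h>45)&(h<75),'yellow':(h>20)&(h<35),'blue':(h>100)&(h<125)}[name]&(s>130)&(v>{'red':110,'green':140,'yellow':120,'blue':150}[name])&(d>0)
    b=np.zeros_like(m); x0,y0,x1,y1=box; b[y0:y1,x0:x1]=1; m&=b
    n,l,st,c=cv2.connectedComponentsWithStats(m.astype(np.uint8)); i=1+np.argmax(st[1:,4]); m=l==i
    return m,P[m]
E
python3 - <<'E'
from h import *
for n,S in (('top',[('red',(170,195,205,230)),('red',(325,230,355,260)),('green',(300,232,318,252)),('yellow',(288,232,305,250)),('blue',(312,232,330,252))]),('side',[('red',(190,155,230,180)),('red',(270,260,300,285)),('green',(255,240,270,262)),('yellow',(245,235,265,255)),('blue',(260,250,280,270))])):
    im,P,d=load(n)
    for c,b in S:
        m,Q=blob(im,P,d,c,b); print(n,c,m.sum(),np.round(Q.mean(0),4),np.round(np.median(Q,0),4),np.round(np.ptp(Q,axis=0),3))
# plan layout from top: housing top plane, panel, post
im,P,d=load('top')
z=P[...,2]
m=(abs(z-.175)<.006)&(d>0); m[:, :150]=0; m[:,240:]=0; m[:190]=0;m[250:]=0
r=cv2.minAreaRect((P[m][:,:2]*1000).astype(np.float32)); print('housing',m.sum(),r, np.median(z[m]))
m=(z>.035)&(z<.12)&(d>0); b=np.zeros_like(m); b[195:265,280:360]=1; m&=b
print('console',cv2.minAreaRect((P[m][:,:2]*1000).astype(np.float32)))
q=(z>.05)&(d>0); b=np.zeros_like(q); b[215:260,232:270]=1; q&=b; print('post',np.round(np.median(P[q],0),3),P[q].max(0),P[q].min(0))
q=(z>.19)&(d>0); b[:]=0; b[190:270,150:235]=1; q&=b; print('hood',P[q].max(0),P[q].min(0))
E
```

```text
top red 89 [0.5876 0.1989 0.1823] [0.5877 0.1995 0.1823] [0.037 0.029 0.024]
top red 81 [ 0.4852 -0.2956  0.0657] [ 0.4858 -0.2957  0.0657] [0.037 0.03  0.018]
top green 34 [ 0.4957 -0.1905  0.0679] [ 0.4948 -0.1896  0.0679] [0.017 0.018 0.018]
top yellow 41 [ 0.4991 -0.1512  0.0658] [ 0.4992 -0.1504  0.0659] [0.02  0.025 0.021]
top blue 38 [ 0.4919 -0.2315  0.0665] [ 0.4919 -0.2314  0.0676] [0.018 0.023 0.022]
side red 33 [0.586  0.2001 0.1829] [0.5866 0.1979 0.1827] [0.044 0.042 0.016]
side red 85 [ 0.4854 -0.294   0.066 ] [ 0.4866 -0.2946  0.0662] [0.04  0.032 0.011]
side green 31 [ 0.4931 -0.1892  0.0673] [ 0.4921 -0.1904  0.0669] [0.024 0.026 0.011]
side yellow 42 [ 0.4972 -0.1506  0.0658] [ 0.4965 -0.1507  0.0659] [0.026 0.027 0.011]
side blue 42 [ 0.4904 -0.2275  0.0659] [ 0.4909 -0.2283  0.0662] [0.028 0.029 0.014]
housing 1378 ((573.1807250976562, 175.77276611328125), (234.37734985351562, 166.46409606933594), 81.22188568115234) 0.17527626153637899
console ((531.5612182617188, -229.03118896484375), (211.16123962402344, 161.75218200683594), 83.46868896484375)
post [0.509 0.004 0.165] [0.51685651 0.0099252  0.19013292] [ 0.50594507 -0.00070829  0.0637174 ]
hood [0.57274314 0.29628245 0.2107639 ] [0.44862592 0.07141279 0.19000544]
```

{"api": "servo_tool", "payload": {
  "motion": [0, 1, 0.43, -0.7, -0.0127, 0, 1, 0.43, -0.7, -0.0127, 0, 1, 0.43, -0.7, -0.0127, 0, 1, 0.43, -0.7, -0.0127, 0, 1, 0.43, -0.7, -0.0127],
  "newtons": 20
}}

```text
t: 0.52
eef_pos: [0.2153, 0.47, 0.3031]
orientation: [-0.002, 0.997, -0.077, 0.0]
ft_force: [-0.2, 0.1, -1.1]
gripper_width: 0.297
gripper_force: 0.0
```

{"api": "servo_tool", "payload": {
  "motion": [0, 1, 0.52, 0, 0, 0, 1, 0.52, 0, 0, 0, 1, 0.52, 0, 0, 0, 1, 0.52, 0, 0]
}}

```text
t: 0.85
eef_pos: [0.3069, 0.4016, 0.3001]
orientation: [0.001, 0.997, -0.077, -0.0]
ft_force: [-1.0, 0.5, -0.1]
gripper_width: -0.002
gripper_force: 0.0
```

{"api": "servo_tool", "payload": {
  "motion": [0, 1, 0.52, 0, 0, 0, 1, 0.52, 0, 0, 0, 1, 0.52, 0, 0, 0, 1, 0.52, 0, 0]
}}

```text
t: 1.18
eef_pos: [0.3978, 0.3353, 0.2995]
orientation: [0.002, 0.997, -0.078, -0.001]
ft_force: [-1.2, -0.8, -0.2]
gripper_width: -0.003
gripper_force: 0.0
```

{"api": "servo_tool", "payload": {
  "motion": [0, 1, 0.52, 0, 0, 0, 1, 0.52, 0, 0, 0, 1, 0.52, 0, 0, 0, 1, 0.52, 0, 0, 0, 1, 0.52, 0, 0, 0, 1, 0.52, 0, 0]
}}

```text
t: 1.68
eef_pos: [0.486, 0.2717, 0.3001]
orientation: [0.0, 0.997, -0.076, -0.001]
ft_force: [-0.1, 0.4, -0.6]
gripper_width: 0.001
gripper_force: 0.0
```

```bash
python3 - <<'E'
from h import *
s=sensors.read_state(); print(s['t'],np.round(s['eef_pos'],4),np.round(s['orientation'],4),s['gripper_width'])
im=grab('wrist'); cv2.imwrite('pics/w1.png',cv2.resize(im[...,::-1],(800,600),interpolation=cv2.INTER_CUBIC))
E
```

```text
1.6833 [0.486  0.2717 0.3001] [ 5.000e-04  9.971e-01 -7.570e-02 -9.000e-04] 0.001271211555634349
```

View pics/w1.png

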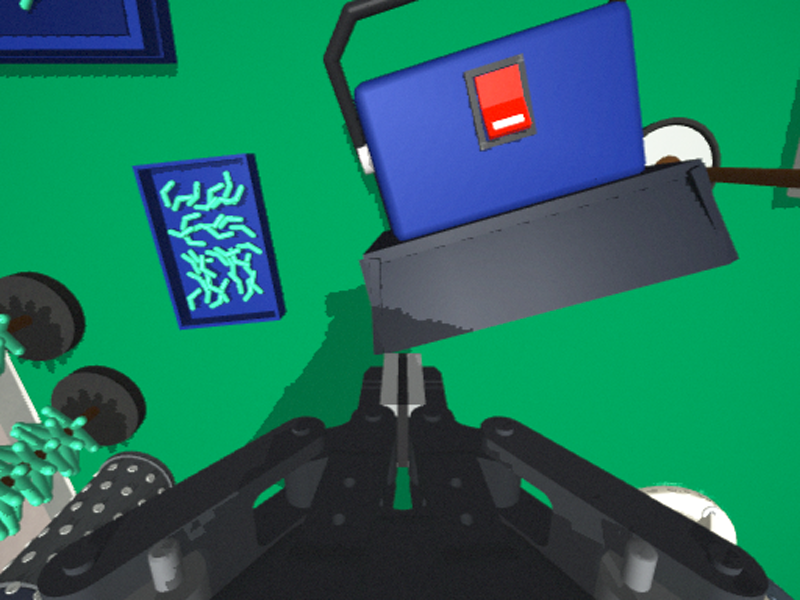

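The wrist view shows the rocker at about (503,100): hinge line from (482,105) to (527,97), raised front end from (489,137) to (531,129). The housing is yawed positive relative to the tool.

```bash
python3 - <<'E'
from h import *
im,P,d=load('wrist')
def at(u,v):
    u=round(u/1.5625);v=round(v/1.5625); return np.round(np.median(P[v-1:v+2,u-1:u+2].reshape(-1,3),0),4)
for n,q in dict(hl=(483,105),hm=(504,101),hr=(526,98),fl=(490,134),fm=(509,131),fr=(529,127),rl=(476,76),rr=(521,68)).items(): print(n,at(*q))
z=P[...,2]; m=(abs(z-.175)<.004)&(d>0); m[:,:215]=0; m[160:]=0; m[:,420:]=0
pts=(P[m][:,:2]*1000).astype(np.float32); print(m.sum(),np.median(z[m]),cv2.minAreaRect(pts))
print(cv2.boxPoints(cv2.minAreaRect(pts)))
m,Q=blob(im,P,d,'red',(290,30,350,95)); print(m.sum(),Q.mean(0),cv2.minAreaRect((Q[:,:2]*1000).astype(np.float32)))
E
```

```text
hl [0.5861 0.2085 0.1814]
hm [0.5858 0.196  0.1818]
hr [0.5858 0.1826 0.1783]
fl [0.5694 0.2068 0.1879]
fm [0.5695 0.1955 0.1861]
fr [0.5703 0.182  0.1792]
rl [0.6014 0.2102 0.1796]
rr [0.6019 0.1849 0.1777]
17532 0.1748638058098967 ((570.5591430664062, 202.29522705078125), (96.34986114501953, 180.48544311523438), 7.366455554962158)
[[511.21133 285.61636]
 [534.3523  106.62058]
 [629.907   118.97409]
 [606.766   297.96988]]
1092 [0.58709055 0.1977683  0.18263245] ((586.115966796875, 196.00326538085938), (35.96878433227539, 27.5679988861084), 7.255877494812012)
```

{"api": "servo_tool", "payload": {
  "motion": [0, 0.986, 0.62, 0, -0.0446, 0, 0.986, 0.62, 0, -0.0446, 0, 0.986, 0.62, 0, -0.0446, 0, 0.986, 0.62, 0, -0.0446, 0, 0.986, 0.62, -0.4, -0.0446, 0, 0.986, 0.62, -0.0, -0.0446, 0, 0.986, 0.62, 0.4, -0.0446, 0, 0.986, 0.62, 0.8, -0.0446, 0, 0.986, 0.62, 0.8, -0.0446, 0, 0.986, 0.62, 0.8, -0.0446]
}}

```text
t: 2.57
eef_pos: [0.573, 0.1948, 0.2198]
orientation: [0.002, 0.998, 0.065, -0.002]
ft_force: [0.8, -0.2, 1.4]
gripper_width: 0.0
gripper_force: 0.0
```

```bash
python3 - <<'E'
from h import *
s=sensors.read_state(); print(s['t'],np.round(s['eef_pos'],4),np.round(s['orientation'],4),np.round(s['ft_force'],1))
im=grab('wrist'); cv2.imwrite('pics/w2.png',cv2.resize(im[120:320,150:400,::-1],(750,600),interpolation=cv2.INTER_CUBIC))
E
```

```text
2.5667 [0.573  0.1948 0.2198] [ 0.0016  0.9979  0.0648 -0.0024] [ 0.8 -0.2  1.4]
```

View pics/w2.png

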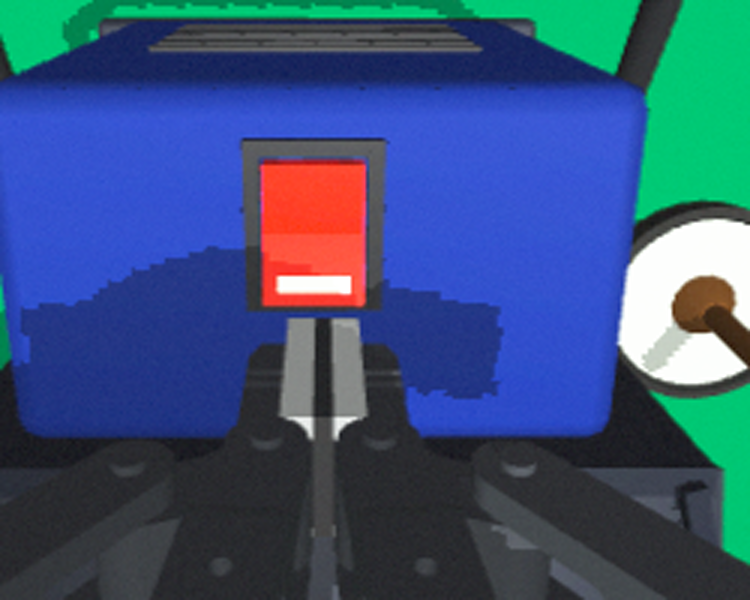

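The fingers are aligned with the rocker, which is centred within about 2 mm. Next I tap straight down in small steps.

{"api": "servo_tool", "payload": {
  "motion": [0, 0, 0, 0.25, 0, 0, 0, 0, 0.3, 0, 0, 0, 0, 0.34, 0, 0, 0, 0, 0.36, 0, 0, 0, 0, 0.375, 0, 0, 0, 0, 0.385, 0, 0, 0, 0, 0.385, 0, 0, 0, 0, 0.385, 0]
}}

```text
t: 3.28
eef_pos: [0.5753, 0.1949, 0.1836]
orientation: [-0.0, 0.998, 0.064, 0.001]
ft_force: [0.2, -0.1, 1.3]
gripper_width: 0.0
gripper_force: 0.6
```

{"api": "servo_tool", "payload": {
  "motion": [0, 0, 0, 0.01, 0, 0, 0, 0, 0.02, 0, 0, 0, 0, 0.02, 0, 0, 0, 0, 0.02, 0]
}}

```text
t: 3.62
eef_pos: [0.5752, 0.1948, 0.1816]
orientation: [-0.0, 0.998, 0.064, 0.001]
ft_force: [-0.5, 2.4, 5.7]
gripper_width: -0.004
gripper_force: 2.6
```

{"api": "servo_tool", "payload": {
  "motion": [0, 0, 0, 0.01, 0, 0, 0, 0, 0.01, 0, 0, 0, 0, 0.01, 0]
}}

```text
t: 3.87
eef_pos: [0.5752, 0.1948, 0.1815]
orientation: [-0.0, 0.998, 0.064, 0.001]
ft_force: [-3.0, 2.2, 9.0]
gripper_width: -0.001
gripper_force: 4.7
```

The force rose to 9 N at z = 181.5 mm, so the rocker is bottomed. I'll lift and check.

{"api": "servo_tool", "payload": {
  "motion": [0, 0, 0, -0.2, 0, 0, 0, 0, -0.6, 0, 0, 0, 0, -1, 0, 0, 0, 0, -1, 0, 0, 0, 0, -1, 0]
}}

```text
t: 4.28
eef_pos: [0.5758, 0.1948, 0.2823]
orientation: [-0.001, 0.998, 0.064, 0.002]
ft_force: [-1.0, 0.0, -1.6]
gripper_width: -0.002
gripper_force: 0.0
```

```bash
python3 - <<'E'
from h import *
s=sensors.read_state(); print(s['t'],np.round(s['eef_pos'],4))
im=grab('wrist'); cv2.imwrite('pics/w3.png',cv2.resize(im[60:260,150:400,::-1],(750,600),interpolation=cv2.INTER_CUBIC))
im,P,d=load('wrist'); m,Q=blob(im,P,d,'red',(180,60,350,260))
x=Q@np.array([.9918,.1276,0]); x0=np.array([.586,.197])@np.array([.9918,.1276]); x=x-x0
for a in(-14,-11,-8,-5,-2,0,2,5,8,11,14): 
    k=abs(x*1000-a)<1.5; print(a,k.sum(),np.round(np.median(Q[k,2]),4) if k.any() else '')
E
```

```text
4.2833 [0.5758 0.1948 0.2823]
-14 22 0.1814
-11 28 0.1814
-8 77 0.1815
-5 79 0.1814
-2 79 0.1814
0 72 0.1816
2 61 0.1822
5 71 0.1836
8 81 0.1847
11 81 0.1858
14 77 0.1875
```

View pics/w3.png

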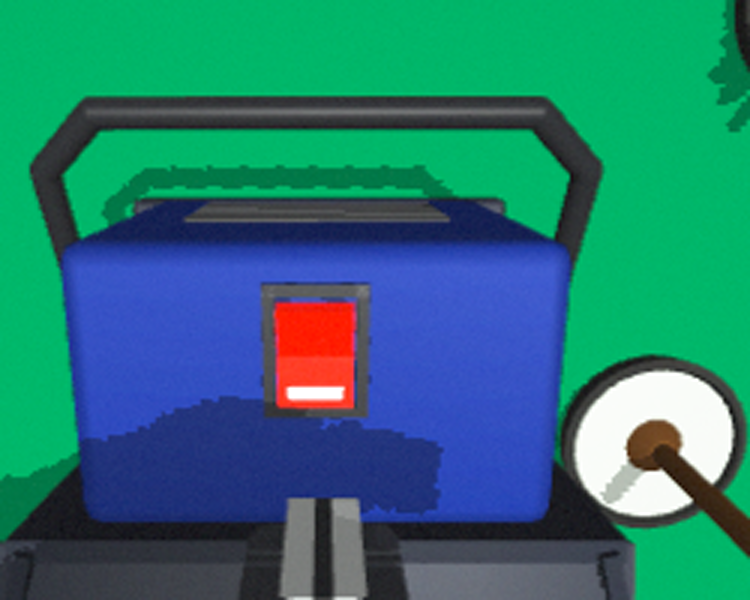

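The picture confirms it is on: the front facet is flat at 181.4 mm and the rear is raised. Next is the console, passing high over the post.

{"api": "servo_tool", "payload": {
  "motion": [0, -0.46, 0.84, 0, 0, 0, -0.46, 0.84, 0, 0, 0, -0.46, 0.84, 0, 0, 0, -0.46, 0.84, 0, 0]
}}

```text
t: 4.67
eef_pos: [0.5383, 0.1024, 0.2793]
orientation: [0.001, 0.998, 0.063, -0.001]
ft_force: [0.4, 0.2, 0.2]
gripper_width: -0.0
gripper_force: 0.0
```

{"api": "servo_tool", "payload": {
  "motion": [0, -0.46, 0.84, 0, 0, 0, -0.46, 0.84, 0, 0, 0, -0.46, 0.84, 0, 0, 0, -0.46, 0.84, 0, 0]
}}

```text
t: 5.0
eef_pos: [0.5037, 0.014, 0.2792]
orientation: [0.0, 0.998, 0.063, -0.001]
ft_force: [0.2, 1.5, -0.2]
gripper_width: -0.001
gripper_force: 0.0
```

{"api": "servo_tool", "payload": {
  "motion": [0, -0.46, 0.84, 0, 0, 0, -0.46, 0.84, 0, 0, 0, -0.46, 0.84, 0, 0, 0, -0.46, 0.84, 0, 0]
}}

```text
t: 5.33
eef_pos: [0.4693, -0.0745, 0.2792]
orientation: [0.0, 0.998, 0.063, -0.001]
ft_force: [-0.1, -0.3, 0.1]
gripper_width: 0.003
gripper_force: 0.0
```

{"api": "servo_tool", "payload": {
  "motion": [0, -0.46, 0.84, 0, 0, 0, -0.46, 0.84, 0, 0, 0, -0.46, 0.84, 0, 0, 0, -0.46, 0.84, 0, 0]
}}

```text
t: 5.67
eef_pos: [0.4349, -0.1633, 0.279]
orientation: [-0.0, 0.998, 0.063, -0.001]
ft_force: [-0.2, -0.1, -0.5]
gripper_width: -0.002
gripper_force: 0.0
```

{"api": "servo_tool", "payload": {
  "motion": [0, -0.46, 0.84, 0.8, 0.0363, 0, -0.46, 0.84, 0.8, 0.0363, 0, -0.46, 0.84, 0.8, 0.0363, 0, -0.46, 0.84, 0.8, 0.0363, 0, -0.46, 0.84, 0.8, 0.0363, 0, -0.46, 0.84, 0.8, 0.0363, 0, -0.46, 0.84, 0.8, 0.0363]
}}

```text
t: 6.25
eef_pos: [0.4019, -0.2505, 0.2005]
orientation: [0.0, 0.999, -0.049, 0.001]
ft_force: [0.7, -0.3, -0.0]
gripper_width: -0.003
gripper_force: 0.0
```

```bash
python3 - <<'E'
from h import *
s=sensors.read_state(); print(s['t'],np.round(s['eef_pos'],4),np.round(s['orientation'],4))
im=grab('wrist'); cv2.imwrite('pics/w4.png',cv2.resize(im[...,::-1],(800,600),interpolation=cv2.INTER_CUBIC))
E
```

```text
6.25 [ 0.4019 -0.2505  0.2005] [ 1.000e-04  9.988e-01 -4.900e-02  8.000e-04]
```

View pics/w4.png

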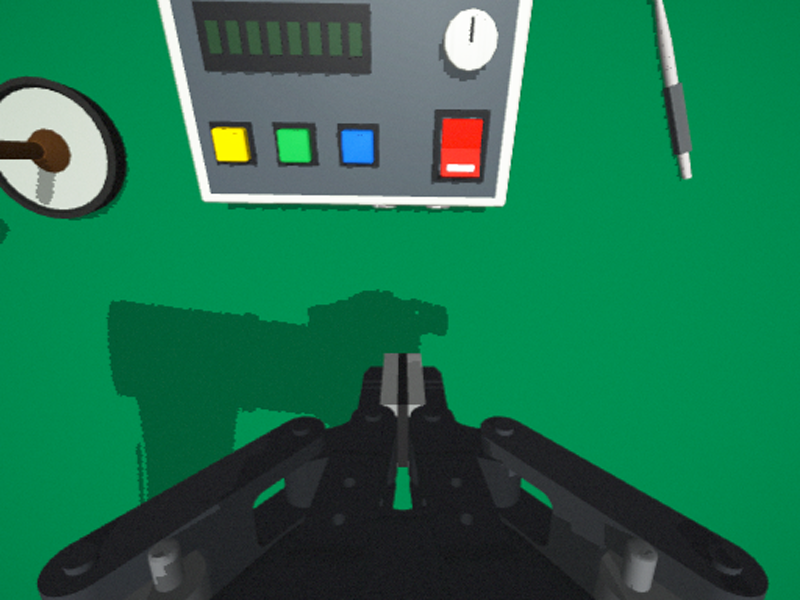

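The console is nearly aligned with the tool. Its rocker hinge line runs from (442,149) to (483,148), its front edge is at row 177, and the green key's top is at (295,145).

```bash
python3 - <<'E'
from h import *
im,P,d=load('wrist')
s=1.5625
C={}
for n,c,b in(('rock','red',(275,65,320,120)),('green','green',(172,78,204,108)),('yellow','yellow',(130,75,164,108)),('blue','blue',(213,75,245,108))):
    m,Q=blob(im,P,d,c,b); r=cv2.minAreaRect((Q[:,:2]*1000).astype(np.float32)); k=abs(Q[:,2]-np.median(Q[:,2]))<.004; print(n,m.sum(),np.round(Q[k].mean(0),4),np.round(r[0],1),np.round(r[1],1),round(r[2],1)); C[n]=Q
y=C['yellow'].mean(0)-C['blue'].mean(0); th=np.arctan2(-y[0],y[1]); print('th',th)
Q=C['rock']; ax=np.array([np.cos(th),np.sin(th)]); x=Q[:,:2]@ax*1000
for a in np.arange(np.floor(x.min()),x.max(),3):
    k=abs(x-a)<1.5; print(a,k.sum(),np.round(np.median(Q[k],0),4))
E
```

```text
rock 870 [ 0.4852 -0.2966  0.066 ] [ 483.3 -297.2] [25.6 34.9] 83.8
green 411 [ 0.4955 -0.1925  0.0669] [ 495.4 -191.4] [21.3 18.4] 84.2
yellow 475 [ 0.5004 -0.1535  0.0667] [ 500.5 -151.1] [23.6 20.5] 82.8
blue 421 [ 0.4914 -0.2321  0.0669] [ 491.1 -231.4] [20.1 19.5] 83.5
th -0.11326430223992821
496.0 18 [ 0.4659 -0.2984  0.0641]
499.0 78 [ 0.4684 -0.294   0.0675]
502.0 22 [ 0.4721 -0.286   0.0669]
505.0 61 [ 0.4752 -0.2961  0.0661]
508.0 75 [ 0.4778 -0.2955  0.0656]
511.0 76 [ 0.4806 -0.2956  0.0647]
514.0 83 [ 0.4834 -0.2957  0.0645]
517.0 95 [ 0.4866 -0.297   0.0649]
520.0 77 [ 0.4897 -0.297   0.0658]
523.0 79 [ 0.4925 -0.2971  0.0659]
526.0 100 [ 0.4955 -0.298   0.0668]
529.0 80 [ 0.4986 -0.2977  0.0675]
```

{"api": "servo_tool", "payload": {
  "motion": [0, 0.68, 0.38, 0, 0.0024, 0, 0.68, 0.38, 0, 0.0024, 0, 0.68, 0.38, 0.3, 0.0024, 0, 0.68, 0.38, 0.7, 0.0024, 0, 0.68, 0.38, 1, 0.0024, 0, 0.68, 0.38, 1, 0.0024, 0, 0.68, 0.38, 1, 0.0024]
}}

```text
t: 6.88
eef_pos: [0.4644, -0.2953, 0.0998]
orientation: [0.0, 0.998, -0.057, -0.001]
ft_force: [1.0, 0.1, 1.1]
gripper_width: -0.001
gripper_force: 0.0
```

{"api": "servo_tool", "payload": {
  "motion": [0, 0, 0, 0.2, 0, 0, 0, 0, 0.28, 0, 0, 0, 0, 0.31, 0, 0, 0, 0, 0.33, 0, 0, 0, 0, 0.345, 0, 0, 0, 0, 0.36, 0, 0, 0, 0, 0.36, 0, 0, 0, 0, 0.36, 0]
}}

```text
t: 7.55
eef_pos: [0.4648, -0.2961, 0.0645]
orientation: [0.0, 0.998, -0.057, 0.001]
ft_force: [0.6, 0.2, 1.4]
gripper_width: -0.005
gripper_force: 0.7
```

{"api": "servo_tool", "payload": {
  "motion": [0, 0, 0, 0.01, 0, 0, 0, 0, 0.02, 0, 0, 0, 0, 0.02, 0, 0, 0, 0, 0.02, 0]
}}

```text
t: 7.88
eef_pos: [0.4649, -0.2962, 0.0623]
orientation: [0.0, 0.998, -0.057, 0.001]
ft_force: [0.9, 1.4, 3.8]
gripper_width: -0.005
gripper_force: 1.7
```

{"api": "servo_tool", "payload": {
  "motion": [0, 0, 0, 0.01, 0, 0, 0, 0, 0.01, 0, 0, 0, 0, 0.01, 0]
}}

```text
t: 8.13
eef_pos: [0.465, -0.2962, 0.0621]
orientation: [0.0, 0.998, -0.057, 0.001]
ft_force: [-0.8, 2.8, 9.5]
gripper_width: 0.0
gripper_force: 4.5
```

The console rocker bottomed at 9.5 N. I'll lift and check it.

{"api": "servo_tool", "payload": {
  "motion": [0, 0, 0, -0.2, 0, 0, 0, 0, -0.6, 0, 0, 0, 0, -1, 0, 0, -0.3, -0.3, -1, 0, 0, -0.3, -0.3, -1, 0, 0, -0.3, -0.3, -1, 0]
}}

```text
t: 8.63
eef_pos: [0.4365, -0.2616, 0.1609]
orientation: [-0.0, 0.998, -0.057, -0.0]
ft_force: [0.1, 0.5, 0.5]
gripper_width: -0.001
gripper_force: 0.0
```

```bash
python3 - <<'E'
from h import *
s=sensors.read_state(); print(s['t'],np.round(s['eef_pos'],4),np.round(s['orientation'],4))
im=grab('wrist'); cv2.imwrite('pics/w5.png',cv2.resize(im[...,::-1],(800,600),interpolation=cv2.INTER_CUBIC))
im,P,d=load('wrist'); th=-.113; ax=np.array([np.cos(th),np.sin(th)])
m,Q=blob(im,P,d,'red',(200,0,400,300)); x=Q[:,:2]@ax*1000
for a in np.arange(np.floor(x.min()),x.max(),4):
    k=abs(x-a)<1.5; print(a,k.sum(),np.round(np.median(Q[k],0),4))
E
```

```text
8.6333 [ 0.4365 -0.2616  0.1609] [-4.000e-04  9.984e-01 -5.710e-02 -2.000e-04]
496.0 13 [ 0.4674 -0.2917  0.0599]
500.0 63 [ 0.4691 -0.2943  0.0616]
504.0 45 [ 0.4744 -0.2947  0.0625]
508.0 83 [ 0.4777 -0.295   0.0632]
512.0 109 [ 0.4817 -0.2961  0.0639]
516.0 84 [ 0.4858 -0.2965  0.0659]
520.0 89 [ 0.4895 -0.297   0.0685]
524.0 107 [ 0.4936 -0.2969  0.0712]
528.0 116 [ 0.4977 -0.2979  0.0734]
```

View pics/w5.png

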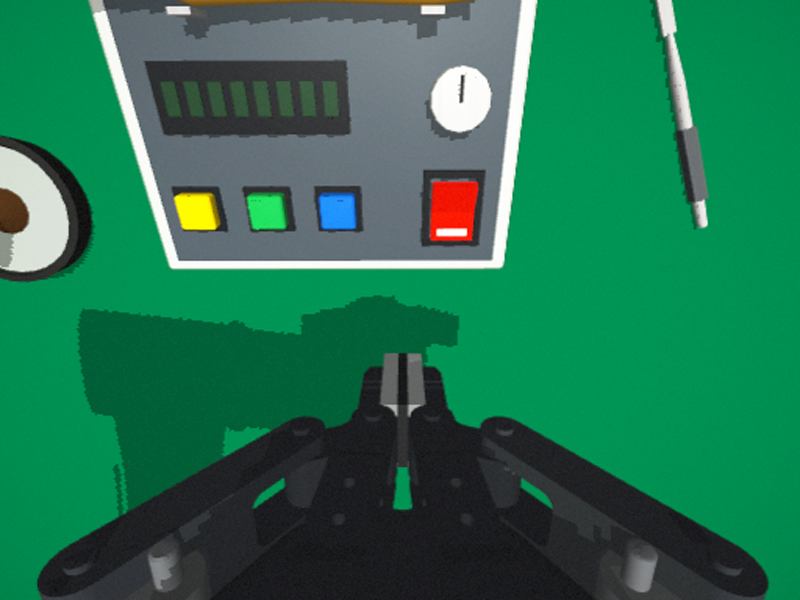

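The console rocker is fully on, with the front facet sloping 0.19 rad along the panel. Next I move over the green key at (0.495,-0.192).

{"api": "servo_tool", "payload": {
  "motion": [0, 0.49, -0.76, 0, 0, 0, 0.49, -0.76, 0, 0, 0, 0.49, -0.76, 0, 0, 0, 0.49, -0.76, 0.4, 0, 0, 0.49, -0.76, 0.76, 0, 0, 0.49, -0.76, 0.76, 0, 0, 0.49, -0.76, 0.76, 0]
}}

```text
t: 9.27
eef_pos: [0.494, -0.1932, 0.0832]
orientation: [0.0, 0.998, -0.057, -0.003]
ft_force: [0.2, 0.3, 1.5]
gripper_width: 0.001
gripper_force: 0.0
```

{"api": "servo_tool", "payload": {
  "motion": [0, 0, 0, 0.1, 0, 0, 0, 0, 0.13, 0, 0, 0, 0, 0.15, 0, 0, 0, 0, 0.17, 0, 0, 0, 0, 0.18, 0, 0, 0, 0, 0.18, 0, 0, 0, 0, 0.18, 0]
}}

```text
t: 9.85
eef_pos: [0.4961, -0.1931, 0.0677]
orientation: [0.0, 0.998, -0.057, 0.001]
ft_force: [0.4, -0.5, 1.9]
gripper_width: -0.002
gripper_force: 1.0
```

{"api": "servo_tool", "payload": {
  "motion": [0, 0, 0, 0.015, 0, 0, 0, 0, 0.03, 0, 0, 0, 0, 0.035, 0, 0, 0, 0, 0.035, 0, 0, 0, 0, 0.035, 0]
}}

```text
t: 10.27
eef_pos: [0.4965, -0.1931, 0.0641]
orientation: [0.0, 0.998, -0.057, 0.001]
ft_force: [3.3, -0.9, 6.3]
gripper_width: 0.003
gripper_force: 2.3
```

{"api": "servo_tool", "payload": {
  "motion": [0, 0, 0, 0.01, 0, 0, 0, 0, 0.01, 0, 0, 0, 0, 0.01, 0]
}}

```text
t: 10.52
eef_pos: [0.4967, -0.1931, 0.0636]
orientation: [0.0, 0.998, -0.057, 0.002]
ft_force: [1.9, -0.1, 6.5]
gripper_width: 0.001
gripper_force: 3.7
```

{"api": "servo_tool", "payload": {
  "motion": [0, 0, 0, -0.1, 0, 0, 0, 0, -0.4, 0, 0, 0, 0, -0.8, 0, 0, -0.5, 0, -1, 0, 0, -0.9, 0, -1, 0, 0, -0.9, 0, -1, 0, 0, -0.9, 0, -1, 0, 0, -0.9, 0, -1, 0]
}}

```text
t: 11.18
eef_pos: [0.4046, -0.1821, 0.1622]
orientation: [-0.0, 0.998, -0.058, -0.001]
ft_force: [-0.2, 0.1, -0.1]
gripper_width: 0.003
gripper_force: 0.0
```

```bash
python3 - <<'E'
from h import *
s=sensors.read_state(); print(s['t'],np.round(s['eef_pos'],4),np.round(s['ft_force'],1))
grab('wrist'); im,P,d=load('wrist'); th=-.113; ax=np.array([np.cos(th),np.sin(th)])
cv2.imwrite('pics/w6.png',cv2.resize(im[...,::-1],(800,600)))
h=lambda c,b:blob(im,P,d,c,b)[1]
Q=h('red',(200,0,460,200)); x=Q[:,:2]@ax*1000
for a in (500,504,508,512,520,528): k=abs(x-a)<1.5; print(a,np.round(np.median(Q[k],0),4))
t=grab('top'); im,P,d=load('top'); m,Q=blob(im,P,d,'red',(170,195,205,230)); print(np.round(Q.mean(0),4))
E
```

```text
11.1833 [ 0.4046 -0.1821  0.1622] [-0.2  0.1 -0.1]
500 [ 0.4691 -0.2935  0.0612]
504 [ 0.4745 -0.2914  0.0622]
508 [ 0.4777 -0.2953  0.0629]
512 [ 0.4817 -0.296   0.0639]
520 [ 0.4899 -0.2969  0.0686]
528 [ 0.4975 -0.2975  0.073 ]
[0.5875 0.1992 0.1824]
```

View pics/w6.png

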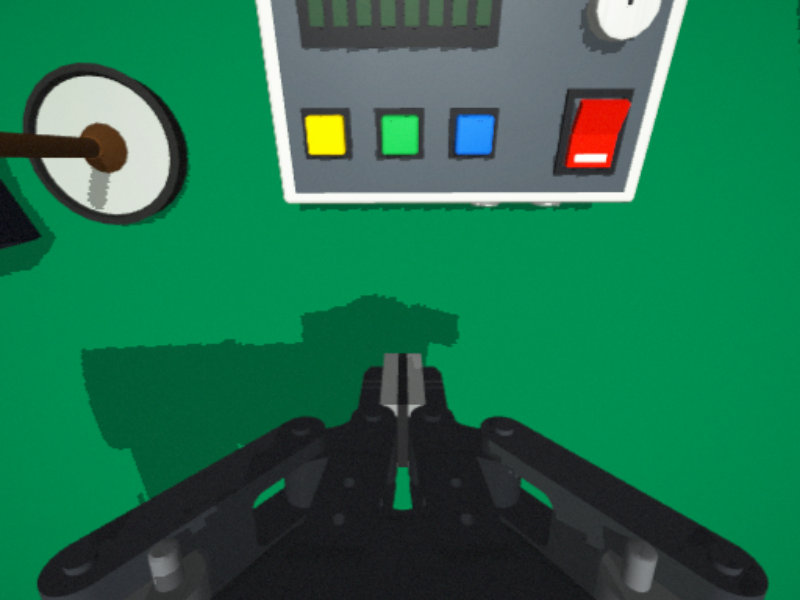

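The console rocker is still on, the three keys are released (row about 134), the console hasn't shifted and the arm is clear.

```bash
python3 -c "
from station import *
print(hand_in())"
```

```text
the job is handed in; nothing more can be done
None
```

The extractor rocker went on first, then the console rocker (both confirmed in the wrist images); the green key was then tapped to its full depth by tool height, the arm ended clear, and the job was handed in after about 11 s.

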